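# Make up the soldering and polishing kits on a jeweller's bench

## Robot

A 6-joint arm with a two-finger parallel gripper is mounted at the origin on the work surface. World frame = base frame: x ahead of the robot, y to its left, z up, the work surface at z = 0. Lengths are in m, angles in rad, forces in N, time in s.
With the tool pointing down it reaches from about 0.35 to 1 m from the base axis. Payload 7.1 kg.
Tool frame: the origin (TCP) lies between the finger pads; the fingertips stand 22 mm ahead of it and the grasp point (between the pads) lies 3 mm ahead of it; z points along the fingers, y is the line along which they close (so a half turn about z gives the same grasp; the last joint's range is limited). The gripper opens to 85 mm and grips with 20 to 120 N. Pads are 22 mm wide; open, the fingers measure 114 mm over their backs; the gripper's body (76 mm by 85 mm) begins 54 mm behind the grasp point. The pads swing forward as they close: fully open they stand 13 mm farther back than shut.
Start: joints at [1.287, 0.423, 1.63, -0, 1.089, -0.019], TCP at [0.164, 0.603, 0.253] pointing down, gripper open.
Joint ranges: [-3, 3], [-0.9, 2.11], [0.09, 2.58], [-1.31, 4.45], [0.11, 2.69], [-2.54, 2.54]. Speed limits (rad/s): [2.39, 2.39, 3.01, 3.14, 3.14, 3.14].

## Interface

Orientations are given as a rotation vector (axis times angle).
In Python, from rig import manip gives the robot as it stands. The module is installed in compiled form; this text tells all that it offers. Calls block until the motion is done:
- manip.move_to(position, orientation): joint-space move of the TCP to a pose.
- manip.servo_line(position, orientation=None, rate=0.15): straight line of the TCP; orientation=None keeps the orientation; rate is the mean speed in m/s.
- manip.set_joints(angles): joint-space move.
- manip.command_gripper(opening, f_grip=None): finger opening in m; f_grip is the grip in N (None keeps the last); returns when the fingers have stopped.
- manip.hold(seconds).
- manip.solve_ik(position, orientation): joint angles nearest the present ones, or None.
- manip.camera(name): name is "scene" or "top" or "wrist"; returns a dict with "image" (420x560x3 uint8, red, green, blue), "fx", "fy", "cx", "cy" (pixels), "cam_to_world" (4x4, takes a point from camera to world coordinates); the wrist camera has in their place "mount" (4x4, takes a point from camera to tool coordinates, whose origin is the TCP and whose axes are the flange's). Camera axes: x right, y down, z forward; pixel columns grow to the right and rows downward; lengths in m; the calibration is good to about 2 mm. The wrist camera is an equidistant fisheye: a pixel r from the principal point sees the ray r / f radians off the axis. A picture is of the moment at which its call begins: read the wrist's pose just before it. There is no depth.
A pose or a line that the arm cannot do raises manip.IKError and nothing moves.
- manip.sign_off(): hands the job in; it is judged then, once.
Readings, each from a call of its own:
- manip.get_time(): time.
- manip.get_joint_positions(): joint angles.
- manip.get_joint_vel(): joint speeds.
- manip.get_tau(): joint torques, N m.
- manip.get_position(): TCP position.
- manip.get_ee_rot(): TCP orientation.
- manip.get_contact_force(): force on the tool from outside, world axes, zero at the start.
- manip.get_torque(): the same for the moment, N m.
- manip.get_width(): finger opening in m.
- manip.get_grip_force(): force on a finger pad.
Only numpy, scipy, OpenCV 4.12 (cv2) and the standard library are available. Lean on these libraries where they do the work, as an engineer would, in place of code of your own. Each camera call takes 0.05 s, during which the arm holds its last target. There are 200 camera calls.

## Task

Make up two kits for the jewellery class: put the black charcoal block, the white-lidded flux jar and the grey spool of steel wire in the blue tray, and the brass doming block and the red polishing bar in the yellow tray. Put one thing to a compartment, in any compartment, flat on its floor and the same way up as you found it, and set things down rather than dropping them. Leave the green bar and the copper spool where they are.

Things in the scene. Friction and masses are not known exactly. Their poses are not given: they have to be found in the camera images.
- solder_tray: The soldering kit's tray: a blue plastic tray fixed to the bench, 76 (x) x 220 (y) x 14 mm high; floor, walls and ribs 4 mm thick, ribs level with the rim. Two ribs part it along its length (y) into three empty compartments, each 68 x 68 mm inside, 10 mm deep, centred at x = 0, y = -72, 0 and +72 mm. Origin: centre of the underside; z up.
- polish_tray: The polishing kit's tray: a yellow plastic tray fixed to the bench, 76 (x) x 220 (y) x 14 mm high; floor, walls and ribs 4 mm thick, ribs level with the rim. Two ribs part it along its length (y) into three empty compartments, each 68 x 68 mm inside, 10 mm deep, centred at x = 0, y = -72, 0 and +72 mm. Origin: centre of the underside; z up.
- charcoal: Charcoal soldering block, matt black, with two small grey spots on top; 50 (x) x 38 (y) x 32 mm high, about 50 g, lying flat. Origin: centre of its underside; z up.
- flux_jar: Flux jar: a small round amber glass jar with a white lid, 42 mm diameter, 42 mm high with its lid, about 80 g, standing. Origin: centre of its underside; z up.
- steel_spool: Spool of steel binding wire, standing on end: light grey flanges, dark grey winding, 42 mm diameter over the flanges (39 mm over the winding, which takes up the height from 6 to 32 mm), 38 mm high, about 100 g. Origin: centre of its underside; z up.
- doming_block: Brass doming block: a 42 mm cube of brass with dark round hollows marked on its top and two sides, about 600 g. Origin: centre of its underside; z up.
- rouge_bar: Red polishing bar (rouge): dark red block, 50 (x) x 28 (y) x 30 mm high, about 100 g, lying flat. Origin: centre of its underside; z up.
- green_bar: Green polishing bar, of the same size and shape as the red one: 50 (x) x 28 (y) x 30 mm high. Not part of either kit; loose. Origin: centre of its underside; z up.
- copper_spool: Spool of copper wire, copper-coloured all over, of the same size and shape as the steel one: 42 mm diameter, 38 mm high. Not part of either kit; loose. Origin: centre of its underside; z up.
Things that resemble listed ones, but are neither listed nor needed, are in the scene too. Leave any purple look-alike of the doming_block alone.

How it is judged:
By the outcome, as a careful person would: the job done as asked, in the order asked, and still so for the second after the job is handed in, with the robot touching nothing.
It also fails if it takes over 128 s, if anything falls off the work surface, if the arm or the gripper's body presses on something with over 40 N, if the wrist force passes 120 N, or if a joint passes its speed limit or range.

## Working session

There is one attempt and no reset: what is moved stays moved. The work goes in short steps, each a Python script; the robot and the scene stay as the last script left them, time stands still between calls to the robot, and variables do not carry over. Pictures are saved under pics/ and viewed, at most 14 in all, crops included, and the job is handed in when it is done.

```bash
mkdir -p pics
python3 - <<'E'
from rig import manip
import cv2,numpy as np
for n in ("top","scene"):
    c=manip.camera(n); cv2.imwrite(f"pics/{n}0.png",c["image"][:,:,::-1])
    np.savez(f"{n}.npz",**c)
    print(n,c["fx"],c["fy"],c["cx"],c["cy"],np.round(c["cam_to_world"],3).tolist())
print(manip.get_time(),manip.get_ee_rot(),manip.get_width())
E
```

```text
top 539.8812499750919 539.8812499750919 278.4675782231748 209.22468363359715 [[-0.01, -0.988, 0.152, 0.268], [-1.0, 0.014, 0.027, -0.009], [-0.029, -0.152, -0.988, 1.248], [0.0, 0.0, 0.0, 1.0]]
scene 535.99911420324 535.99911420324 289.28502278922196 206.1601206777041 [[-0.29, 0.682, -0.671, 1.427], [0.957, 0.199, -0.211, 0.307], [-0.01, -0.704, -0.71, 1.113], [0.0, 0.0, 0.0, 1.0]]
0.1 [-4.14710394e-01 -3.11385944e+00  2.13942610e-03] 0.0857065608131269
```

View pics/top0.png

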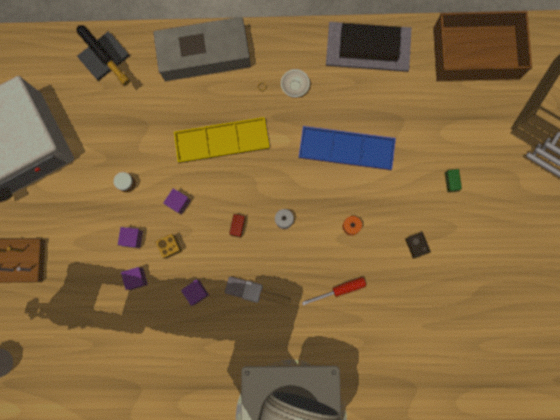

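View pics/scene0.png

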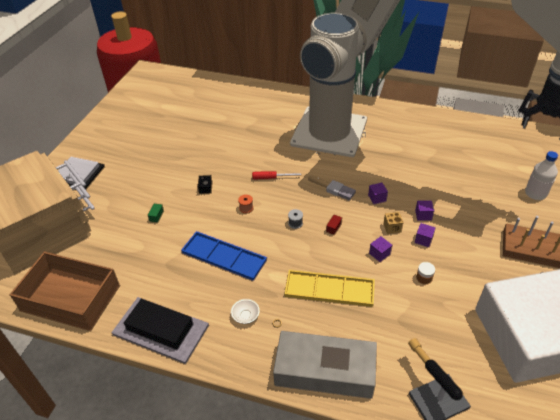

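Run:
```python
import cv2
im=cv2.imread("pics/top0.png")
a=cv2.resize(im[165:265,105:305],None,fx=4,fy=4,interpolation=cv2.INTER_CUBIC)
cv2.imwrite("pics/cropL.png",a)
b=cv2.resize(im[110:260,290:470],None,fx=4,fy=4,interpolation=cv2.INTER_CUBIC)
cv2.imwrite("pics/cropR.png",b)
```

```text
(no output)
```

View pics/cropL.png

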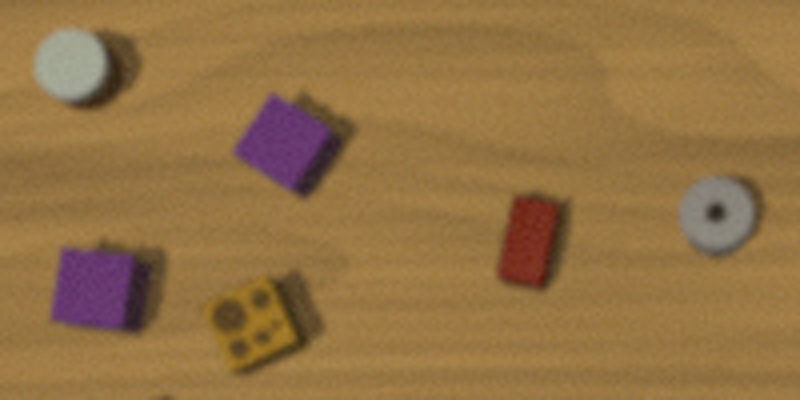

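View pics/cropR.png

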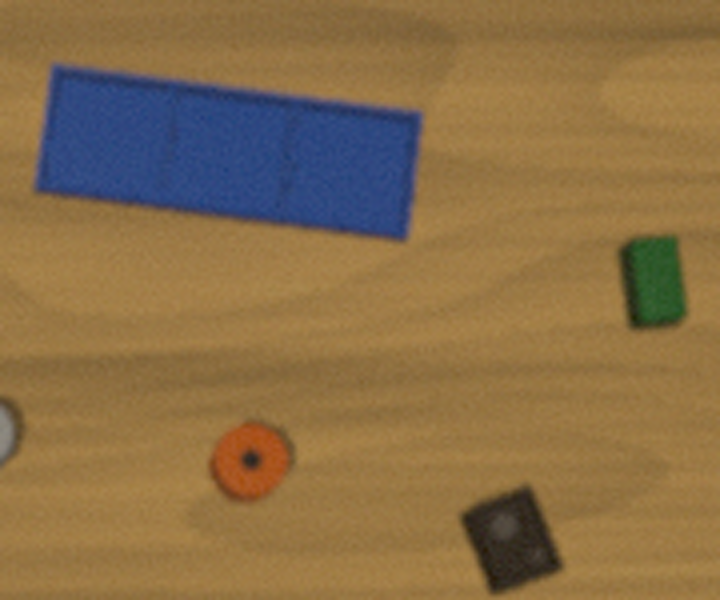

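Candidates, in top-view pixels:
- **Charcoal:** (418,245), with the grey spots visible. The black pad at (370,43) is the wrong size and sits on a base.
- **Jar:** white lid at (123,181). The bowl at (295,83) is not it.
- **Steel spool:** (284,218). The copper one is at (353,225).
- **Doming block:** brass with hollows at (168,245). The purple cubes are at (177,201), (129,237), (134,278) and (195,292).
- **Rouge:** (237,225). The red screwdriver is at (350,288) and the green bar at (454,180).

The crops confirm each choice. Next I'll turn these into positions.

```bash
cat > h.py <<'E'
import numpy as np, cv2
c=np.load("top.npz")
def ray(uv,z,c=c):
    T=c["cam_to_world"]; d=T[:3,:3]@[(uv[0]-c["cx"])/c["fx"],(uv[1]-c["cy"])/c["fy"],1]
    return (T[:3,3]+d*(z-T[2,3])/d[2])[:2]
L=lambda p:(p[0]/4+105-.375,p[1]/4+165-.375)
R=lambda p:(p[0]/4+290-.375,p[1]/4+110-.375)
E
python3 - <<'E'
from h import *
def quad(n,ps,f,z):
    P=np.array([ray(f(p),z) for p in ps]); e=P-np.roll(P,-1,0); l=np.linalg.norm(e,axis=1)
    ang=[np.degrees(np.arctan2(*v[::-1]))%180 for v in e]
    print(n,P.mean(0).round(4),"edges",(l*1e3).round(1),"ang",np.round(ang,1))
quad("rouge",[(517,195),(559,202),(542,289),(499,279)],L,.03)
quad("dome",[(205,307),(268,278),(297,346),(238,372)],L,.042)
quad("char",[(462,517),(528,487),(562,569),(495,593)],R,.032)
quad("green",[(637,240),(676,237),(685,317),(643,326)],R,.03)
quad("blue",[(54,66),(421,113),(407,240),(36,190)],R,.014)
hsv=cv2.cvtColor(cv2.imread("pics/top0.png"),cv2.COLOR_BGR2HSV)
for n,lo,hi in(("blue",(105,120,60),(125,255,255)),("yellow",(24,190,110),(34,255,255))):
    m=cv2.inRange(hsv,lo,hi); m[:100]=0;m[175:]=0
    m=cv2.morphologyEx(m,cv2.MORPH_OPEN,np.ones((2,2)))
    k=max(cv2.findContours(m,0,2)[0],key=cv2.contourArea)
    r=cv2.minAreaRect(k); print(r); quad(n,cv2.boxPoints(r),lambda p:p,.014)
print("jar",ray(L((72,66)),.042),"diam",ray(L((34,66)),.042)-ray(L((110,66)),.042))
print("steel",ray(L((718,215)),.038),"copper",ray(R((251,460)),.038))
for p in((177,201),(129,237),(134,278),(195,292)): print("purple",ray(p,.03))
E
```

```text
rouge [0.4212 0.1187] edges [24.5 50.7 25.2 49.2] ang [ 79.7 169.   76.2 168.1]
dome [0.3739 0.2737] edges [38.8 42.2 35.9 41.7] ang [114.3  24.  113.3  28. ]
char [ 0.3703 -0.2873] edges [41.1 49.1 40.  45.8] ang [113.6  19.7 108.9  21. ]
green [ 0.5187 -0.3791] edges [22.3 46.7 24.5 50.1] ang [ 93.6   2.8 101.4   0.6]
blue [ 0.6025 -0.1377] edges [217.   76.9 217.7  76.1] ang [ 81.4 171.5  81.1 171.1]
((347.84808349609375, 148.60067749023438), (92.0447006225586, 29.98982048034668), 7.386042594909668)
blue [ 0.6002 -0.1396] edges [ 72.8 215.8  72.2 214. ] ang [171.9  81.3 170.5  81.4]
((221.86441040039062, 140.41387939453125), (31.347267150878906, 93.18809509277344), 80.78897094726562)
yellow [0.6253 0.1566] edges [221.7  76.8 219.6  76.9] ang [98.5  8.5 98.5 10. ]
jar [0.52456336 0.38103287] diam [0.00069146 0.04405678]
steel [0.43364296 0.01086114] copper [ 0.41735821 -0.1425144 ]
purple [0.47845285 0.25706995]
purple [0.39665834 0.36573556]
purple [0.30359289 0.35131948]
purple [0.2710087  0.21257589]
```

```bash
cat > pp.py <<'E'
import numpy as np, cv2
from rig import manip as m
from scipy.spatial.transform import Rotation as Ro
def ori(a,xy,z):
    best=None
    for s in (0,180):
        t=np.radians(a+s); y=np.array([np.cos(t),np.sin(t),0]); zz=np.array([0,0,-1.])
        r=Ro.from_matrix(np.c_[np.cross(y,zz),y,zz]).as_rotvec()
        q=m.solve_ik([*xy,z],r)
        if q is not None and (best is None or abs(q[5])<best[0]): best=(abs(q[5]),r)
    return best[1]
def cell(tray,k):
    c,a={"blue":((.602,-.138),-8.7),"yellow":((.6253,.1566),9.0)}[tray]
    t=np.radians(a+90); return np.array(c)+k*.072*np.array([np.cos(t),np.sin(t)]),a
H=.18
def pick(xy,a,w,f,off):
    r=ori(a,xy,H); m.command_gripper(w+.026,f) if m.get_width()<w+.02 or m.get_width()>w+.04 else None
    m.move_to([*xy,H],r); m.servo_line([*xy,off],r,rate=.12)
    m.command_gripper(max(w-.01,0),f); print("closed",m.get_width(),m.get_grip_force())
    m.servo_line([*xy,H],r,rate=.12)
    print("lifted",m.get_width(),m.get_grip_force(),m.get_contact_force().round(2),"t",m.get_time())
def place(tray,k,off):
    xy,a=cell(tray,k); r=ori(a,xy,H)
    m.move_to([*xy,H],r); m.servo_line([*xy,off+.004+.004],r,rate=.12)
    f0=m.get_contact_force()[2]
    for d in (.002,.001,.0005,0,-.0005):
        m.servo_line([*xy,off+.004+d],r,rate=.02); f=m.get_contact_force()[2]
        if f-f0>2: break
    print("down",d,f0,f,"width",m.get_width())
    m.command_gripper(m.get_width()+.014); m.servo_line([*xy,H],r,rate=.12)
    print("done t",m.get_time())
def snap(cam,name,box=None,s=1):
    im=m.camera(cam)["image"][:,:,::-1]
    if box: u0,v0,u1,v1=box; im=cv2.resize(im[v0:v1,u0:u1],None,fx=s,fy=s,interpolation=cv2.INTER_CUBIC)
    cv2.imwrite(f"pics/{name}.png",im)
E
python3 - <<'E'
from pp import *
pick((.3703,-.2873),110.5,.038,35,.034)
snap("wrist","w1")
E
```

```text
closed 0.03696538170046237 35.382546186447144
lifted 0.03750386573585692 35.08908033370972 [-0.5   0.91 -0.94] t 6.7417
```

View pics/w1.png

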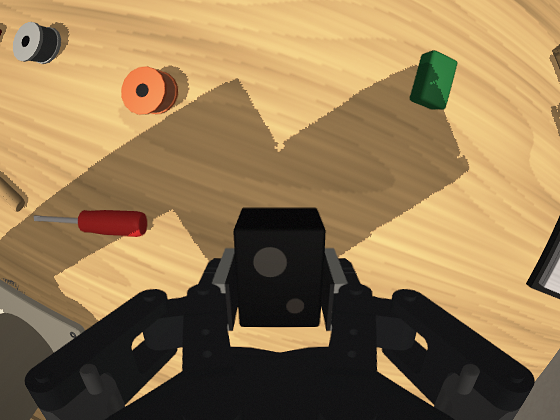

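The charcoal is held squarely between the pads, with its top face at about (280,270) and level. I'll place it, then do the jar and the spool.

Run:
```python
from pp import *
place("blue",-1,.034)
pick((.5246,.381),-8.7+45,.042,40,.034)
snap("top","t2",(290,110,430,200),5)
```

```text
down 0.0005 -0.45522113675268944 4.31073950424154 width 0.03698863564184645
done t 11.3917
closed 0.04099376858366513 40.374582409858704
lifted 0.04067206165827153 40.4310804605484 [-0.04 -0.85 -2.04] t 16.925
```

View pics/t2.png

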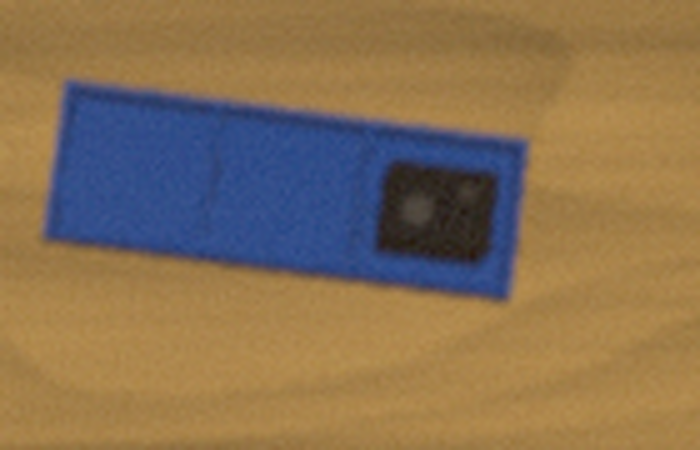

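The charcoal sits centred in the right compartment, at crop pixel (437,212). The jar is held, so I'll carry on.

Run:
```python
from pp import *
place("blue",1,.034)
pick((.4336,.0109),-8.7,.042,40,.034)
snap("wrist","w3")
```

```text
down 0.0005 -0.593254301215449 5.195915065155475 width 0.04058519494242521
done t 22.3167
closed 0.04019686862482989 39.209357500076294
lifted 0.040208788466806686 40.39285898208618 [ 0.3   0.64 -1.35] t 26.5083
```

View pics/w3.png

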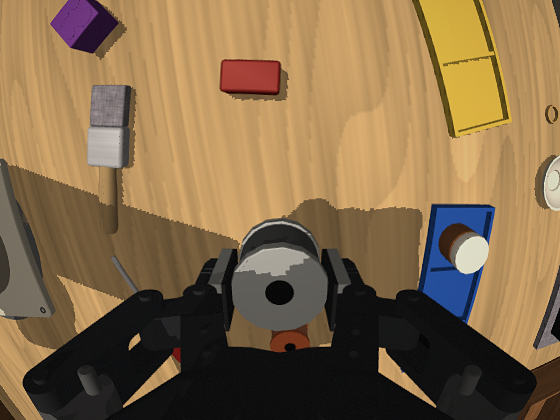

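The spool is held at (280,290) and looks level. The jar stands in its compartment at (465,250).

Run:
```python
from pp import *
place("blue",0,.034)
pick((.3739,.2737),26,.042,90,.034)
snap("wrist","w4")
```

```text
down 0.0005 -0.9674703862833429 5.374847797518626 width 0.040084522627951216
done t 31.125
closed 0.04118052497495647 91.5283191204071
lifted 0.040578381362102345 91.24947667121887 [-0.09 -0.1  -4.27] t 36.2417
```

View pics/w4.png

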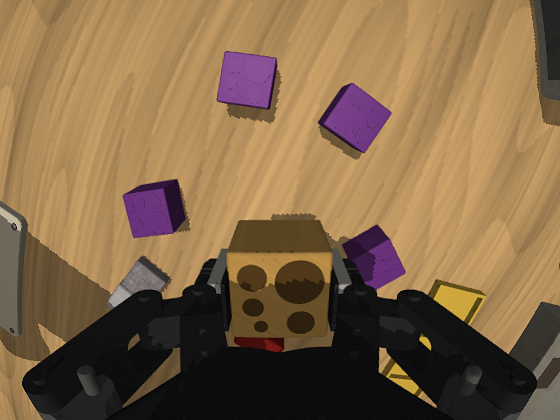

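The brass block is held at (280,290), level, and the purple cubes haven't moved.

Run:
```python
from pp import *
place("yellow",1,.034)
pick((.4212,.1187),78.3,.028,40,.033)
place("yellow",-1,.033)
m.move_to([.45,.5,.25],ori(0,(.45,.5),.25))
snap("top","t5",(160,100,460,310),2.6)
snap("scene","s5",(140,170,440,310),2.6)
```

```text
down 0.0005 -2.9881255265390236 4.3754653066957285 width 0.040783704307390735
done t 40.925
closed 0.026841135920717095 39.74374294281006
lifted 0.027162186730876208 39.414271116256714 [ 0.01  0.09 -1.05] t 45.2167
down 0 0.13179491017329492 6.939718212884834 width 0.027354748451785173
done t 50.1667
```

View pics/t5.png

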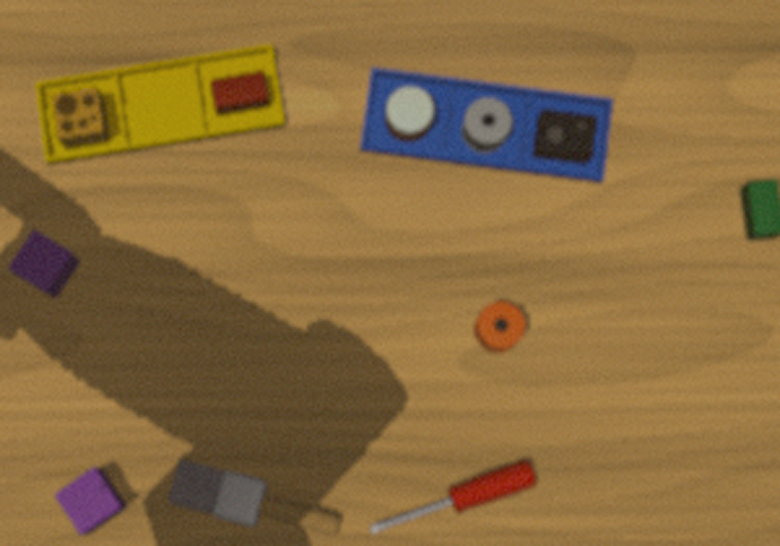

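View pics/s5.png

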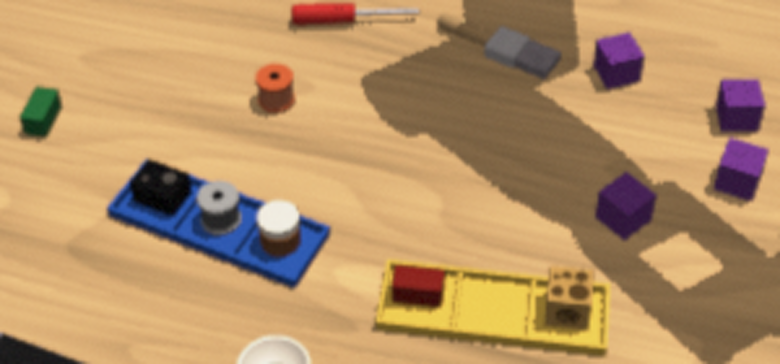

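All five things stand upright in their own compartments. In the top view, brass is at (80,113), red at (241,91), the jar at (410,110), the steel spool at (488,122) and the charcoal at (565,135). The green bar and copper spool haven't moved, so I'm handing in.

```bash
python3 -c "
from rig import manip as m
print(m.sign_off(), m.get_time())"
```

```text
the job is handed in; nothing more can be done
the job is handed in; nothing more can be done
```

Both kits are made up and handed in after about 52 s on the robot's clock: charcoal, flux jar and steel spool in the blue tray, brass doming block and red bar in the yellow, each upright in its own compartment, with the green bar, copper spool and purple cubes left where they were.

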